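# Index a dish carriage to its ball notch and hold it for the exposure

### The job

Set the petri dish in the round recess of the sliding carriage while the carriage is still at the loading end, and press firmly down on the dish so that it sits level and fully home. Then take the carriage's upright knob and slide the carriage gently along its rail towards the camera head until you feel the head's ball click into the notch in the carriage's edge; do not run on past the notch. Finish still holding the knob with the ball in the notch and the dish level in its recess, and leave the other things on the bench where they are.

Things in the scene. Friction and masses are not known exactly. Their poses are not given: they have to be found in the camera images.
- dish_center (a point): centre (half-way up) of the petri dish, a flat clear round dish with whitish filling, 60 mm in diameter, 16 mm high, 30 g, lying flat on the bench to the robot's left; its z axis points up. The only petri dish.
- seat (a point): centre of the floor of the round recess in the grey carriage: 68 mm in diameter (so the dish has 4 mm of play all round), 6 mm deep, with a 2.5 mm chamfer at its mouth. The floor is 36 mm above the bench. Axes move with the carriage: -y is the direction of travel from the loading end to the head, +x points away from the robot to the side where the head stands, z up. The dish fully home has its centre 8 mm above this point and stands 10 mm out of the recess
- notch (a point): on the carriage, level with the recess centre and 47 mm from it towards +x of the carriage: where the ball's centre lies when the ball sits in the V notch (4.5 mm deep, 11 mm wide) of the carriage's steel edge strip. Same axes as the seat point. The ball point coincides with it when the carriage is in the notch
- ball (a point): on the camera head (grey block with a small black camera on top, top 74 mm above the bench, clamped at a varying place beside the rail, does not move): where the centre of its spring-loaded 10 mm steel ball lies when seated in the notch. Same axes as the seat point (-y is the direction of travel). The ball points towards -x, at the carriage's edge
- knob_mid (a point): centre (half-way up) of the upright round metal knob on the carriage, 16 mm in diameter, 30 mm tall, foot at 42 mm above the bench, flat top at 72 mm; it stands 74 mm from the recess centre on the trailing side (+y of the carriage), so 32 to 40 mm are free between it and the dish
- carriage: grey carriage, 0.35 kg, top 42 mm above the bench, sliding along its own y on two rods with 1 N of friction; origin 30 mm above the bench under the recess centre. From 40 to 19 mm before the notch the ball rides up a gentle ramp (about 2 N more), then runs on flat strip; over the last 4 mm it draws the carriage forward with 5 to 9 N; from the notch it takes 7 to 10 N to push on
- dish: the petri dish; origin at the centre of its underside, z up
- canister: bystander: small cream plastic jar, 31 mm across, 40 mm high; origin under its centre
- carton: bystander: small card box, 31 x 81 x 28 mm; origin under its centre
- tape: bystander: roll of paper tape lying flat, 62 mm across, 19 mm high; origin under its centre
- dropper: bystander: brown dropper bottle, 32 mm across, 97 mm high; origin under its centre

How it is judged:
By the outcome, as a careful person would: the job done as asked, in the order asked, and still so for the second after the job is handed in, while the arm keeps its last pose, push and grip.
It also fails if it takes over 72 s, if anything falls off the work surface, if the arm or the gripper's body presses on something with over 40 N, if the wrist force passes 120 N, or if a joint passes its speed limit or range.

### The arm

A 7-joint arm with a two-finger parallel gripper is mounted at the origin on a cart in front of the work surface, level with it; the furniture and walls round the work are solid. World frame = base frame: x ahead of the robot, y to its left, z up, the work surface at z = 0. Lengths are in m, angles in rad, forces in N, time in s.
With the tool pointing down it reaches from about 0.425 to 0.875 m from the base axis. Payload 8.4 kg.
Tool frame: the origin (TCP) lies at the very end of the fingers, on their centre line; the grasp point (between the pads) lies 19 mm behind it; y points along the fingers, x is the direction in which the jaws open and shut, and the axes are right-handed (so a half turn about y gives the same grasp; the last joint's range is limited). The gripper opens to 87 mm and grips with 3 to 60 N. Pads are 19 mm wide; open, the fingers measure 117 mm over their backs; the gripper's body (75 mm by 190 mm) begins 51 mm behind the grasp point.
Start: joints at [-1.31, 0.333, 0.04, 1.465, -0.013, 1.343, -0.059], TCP at [0.229, 0.608, 0.223] pointing down, gripper open.
Joint ranges: [-2.58, 2.58], [-0.38, 2.09], [-1.3, 1.39], [0.25, 2.4], [-1.5, 4.64], [0.08, 2.09], [-2.65, 2.65]. Speed limits (rad/s): [2.22, 2.22, 2.79, 2.79, 3.14, 3.14, 3.14].

### API

Orientations are given as a unit quaternion [x, y, z, w].
In Python, from plant import robot gives the robot as it stands.
- The arm moves only by the tool jog_arm, never from a script. Its argument "targets" is a list of rows, each an object of numbers: "gripper": the gripper command: -1 is fully open, 1 is shut, values between are in proportion; "dx", "dy", "dz": the shift along the tool's x, y, z in units of 30 mm (1.0 is 30 mm); "yaw": the turn about the tool's y in units of 8 degrees (1.0 is 8 degrees). In form: [{"gripper": .., "dx": .., "dy": .., "dz": .., "yaw": ..}, ...]. A call has exactly 10 rows; each row is the pose to reach, as a shift and turn from the pose commanded when the call began, along the tool's axes at that moment; what a row does not reach only later rows make up. A row lasts 1/10 s, in which the tool goes at most 50 mm and 8.59 degrees, less where a joint would pass 70% of its speed; a pose out of reach is approached as far as the arm can. A call with a gripper value outside its range is refused whole. The fingers move at their own pace and stop on an object; "grip_force" is the grip in N (left out, the last holds). Time passes only in rows, so rows that repeat a pose let the fingers close, or fill a call up. It gives the time, the measured TCP pose, the force and the opening at its end, in the units of the state.
- robot.get_state(): the state, without advancing time (a new reading comes with each control period).
- robot.get_image(name): name is "scene" or "top"; returns the picture (384x512x3 uint8, red, green, blue); there is no depth.
- robot.camera_params(name): a dict with "fx", "fy", "cx", "cy" (pixels), "xyz" and "orientation" of the camera in the world. Camera axes: x right, y up, looking along -z (the intrinsics and any distortion apply to the point x, -y, -z); pixel columns grow to the right and rows downward; lengths in m; the calibration is good to about 2 mm. A picture is of the moment at which its call begins. camera_params takes no time and is no camera call.
- robot.hand_in(): hands the job in, once; it reports no verdict.
The state is a dict: "t": time; "qpos": joint angles; "dq": joint speeds; "tau": joint torques, N m; "tcp_pos": TCP position; "ee_rot": TCP orientation; "contact_force": force on the tool from outside, world axes, zero at the start; "wrist_torque": the same for the moment, N m; "grip_width": opening from 0.0 (shut) to 1.0 (fully open).
Only numpy, scipy, OpenCV 4.12 (cv2) and the standard library are available. Lean on these libraries where they do the work, as an engineer would, in place of code of your own. Each camera call takes 0.05 s, during which the arm holds its last target.

## Working session

There is one attempt and no reset: what is moved stays moved. The work goes in short steps, Python scripts to look and compute and a tool call to move; the robot and the scene stay as the last step left them, time stands still between calls to the robot, and variables do not carry over. Pictures are saved under pics/ and viewed, and the job is handed in when it is done.

Besides the shell and the picture viewer there is one more tool, called after ">>>" as a command line: name --argument value ..., lists and objects as JSON in quotes. jog_arm: Moves the arm, as the interface text tells. Its arguments: {"type":"object","properties":{"targets":{"type":"array","items":{"type":"object","properties":{"gripper":{"type":"number"},"dx":{"type":"number"},"dy":{"type":"number"},"dz":{"type":"number"},"yaw":{"type":"number"}}}},"grip_force":{"type":"number"}},"required":["targets"]}

```bash
ls; mkdir -p pics; python3 - <<'E'
from plant import robot
import cv2
s=robot.get_state(); print(s)
for n in("scene","top"):
    print(robot.camera_params(n)); cv2.imwrite(f"pics/{n}0.png",robot.get_image(n)[:,:,::-1])
E
```

```text
pics
{'t': 0.0, 'qpos': array([-1.31016124,  0.33391227,  0.03985681,  1.46629342, -0.0133858 ,
        1.34331243, -0.0585012 ]), 'dq': array([ 0.00106544,  0.00073141,  0.00016143, -0.00123051, -0.00016542,
        0.00076295,  0.00073758]), 'tau': array([ 4.05995945e-05, -6.56350064e+01,  1.33522432e+00, -4.03808892e+01,
       -5.97040728e-02,  4.46033059e-02,  1.62834117e-04]), 'tcp_pos': array([0.22873051, 0.60790679, 0.22164734]), 'ee_rot': array([ 0.58177136,  0.40199809, -0.40291196, -0.58103492]), 'contact_force': array([ 0.67262282,  0.12314225, -0.84867572]), 'wrist_torque': array([ 0.00032508, -0.00975346, -0.03794544]), 'grip_width': 0.9933217182246011}
{'fx': 470.04864738349534, 'fy': 470.04864738349534, 'cx': 262.2995463784405, 'cy': 195.9150979225085, 'xyz': array([-0.02999924, -0.71820295,  0.88209071]), 'orientation': array([ 0.4080043 , -0.11092895, -0.24285543,  0.87306844])}
{'fx': 394.9017925192143, 'fy': 394.9017925192143, 'cx': 262.7618448933623, 'cy': 199.82718011000784, 'xyz': array([0.40396206, 0.13200239, 1.32098266]), 'orientation': array([ 0.01496329, -0.01694617, -0.6999782 ,  0.71380631])}
```

View pics/scene0.png

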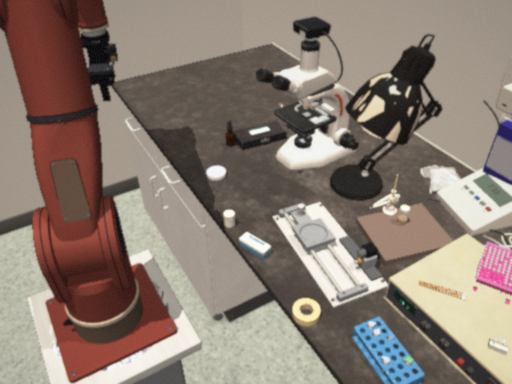

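View pics/top0.png

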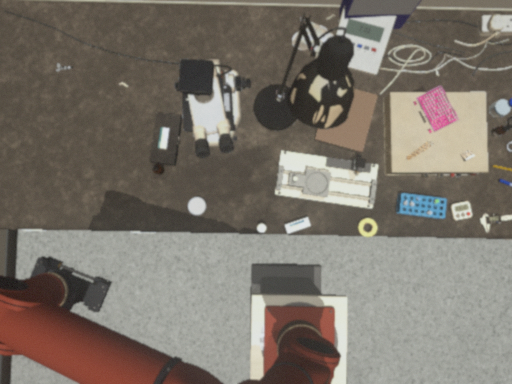

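The scene shows the dish at about (216,173) in the scene picture and (197,206) in the top one. The carriage recess is at top (317,181) with the knob to its left and the head at about (360,162). I'll zoom in to measure.

```bash
cat > h.py <<'E'
import numpy as np,cv2
from scipy.spatial.transform import Rotation as R
from plant import robot
def ray(n,u,v):
    p=robot.camera_params(n); d=np.array([(u-p['cx'])/p['fx'],-(v-p['cy'])/p['fy'],-1.])
    return np.array(p['xyz']),R.from_quat(p['orientation']).apply(d)
def onz(n,u,v,z):
    o,d=ray(n,u,v); return o+d*(z-o[2])/d[2]
def proj(n,P):
    p=robot.camera_params(n); c=R.from_quat(p['orientation']).inv().apply(np.array(P)-p['xyz'])
    return np.array([p['cx']-p['fx']*c[0]/c[2],p['cy']+p['fy']*c[1]/c[2]])
def crop(im,x0,y0,w,h,s,f):
    cv2.imwrite(f,cv2.resize(im[y0:y0+h,x0:x0+w],None,fx=s,fy=s,interpolation=cv2.INTER_CUBIC))
E
python3 - <<'E'
from h import *
print({k:v for k,v in robot.camera_params("top").items() if k not in('fx','fy')}.keys())
t=cv2.imread("pics/top0.png"); s=cv2.imread("pics/scene0.png")
crop(t,260,140,130,100,6,"pics/tc0.png"); crop(s,200,150,200,150,4,"pics/sc0.png")
# dish
for n,im,x0,y0,x1,y1 in(("top",t,180,190,215,222),("scene",s,200,160,232,186)):
    m=(im[y0:y1,x0:x1].min(2)>130).astype(np.uint8)
    k,l,st,c=cv2.connectedComponentsWithStats(m); i=1+st[1:,4].argmax()
    u,v=c[i]+[x0,y0]; print(n,u,v,st[i],onz(n,u,v,.008),onz(n,u,v,.014))
E
```

```text
dict_keys(['cx', 'cy', 'xyz', 'orientation'])
top 196.42592592592592 205.6 [  8   7  18  18 270] [0.43975591 0.34899788 0.008     ] [0.43959234 0.34800627 0.014     ]
scene 215.60816326530613 171.9061224489796 [  6   5  21  15 245] [0.43937853 0.35139763 0.008     ] [0.43615659 0.3440556  0.014     ]
```

View pics/tc0.png

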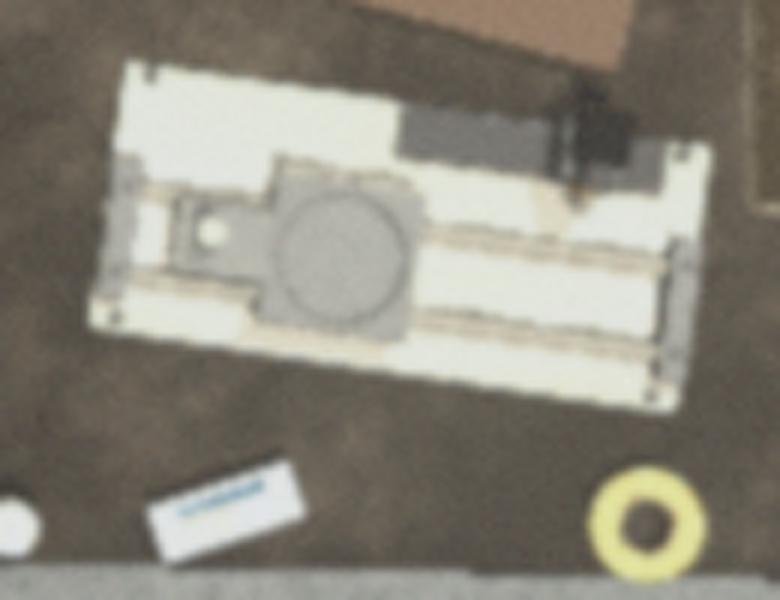

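View pics/sc0.png

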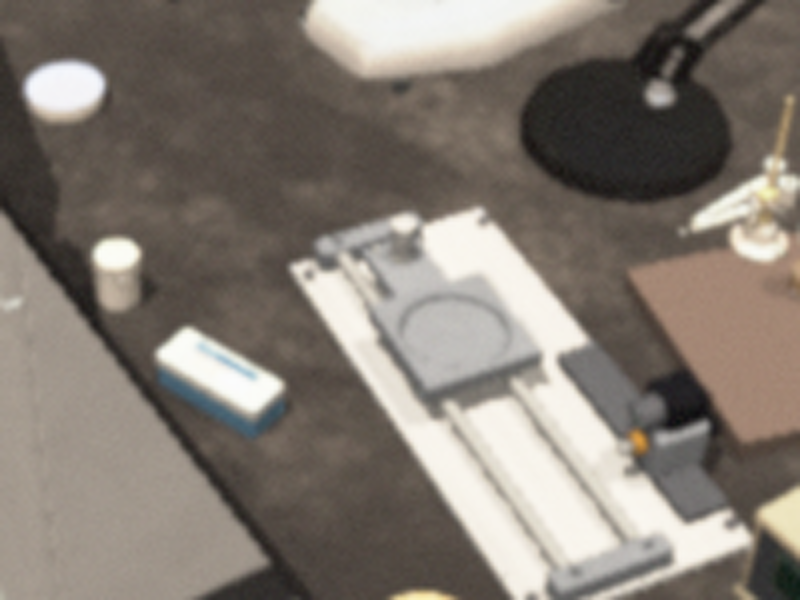

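The top crop shows the recess ring centred at about (341,256) and the knob top at (214,232). The ball is near (577,195), below the black camera. The scene crop shows recess (455,330), knob top (405,222) and the orange/steel ball near (630,450).

```bash
python3 - <<'E'
from h import *
T=lambda u,v:((u+.5)/6-.5+260,(v+.5)/6-.5+140)
S=lambda u,v:((u+.5)/4-.5+200,(v+.5)/4-.5+150)
r=onz("top",*T(341,256),.042);k=onz("top",*T(214,232),.072)
print("top rec",r,"knob",k,np.linalg.norm((r-k)[:2]))
r2=onz("scene",*S(455,331),.042);k2=onz("scene",*S(405,222),.072)
print("scene rec",r2,"knob",k2,np.linalg.norm((r2-k2)[:2]))
d=r-k;print("dir",np.degrees(np.arctan2(d[0],-d[1])))
# rail edges: base plate front edge top view
a=onz("top",*T(92,328),.005);b=onz("top",*T(675,411),.005);d=b-a;print("plate dir",np.degrees(np.arctan2(d[0],-d[1])))
a=onz("top",*T(130,64),.005);b=onz("top",*T(710,147),.005);d=b-a;print("plate dir",np.degrees(np.arctan2(d[0],-d[1])))
print("ball top",onz("top",*T(577,195),.034),"scene",onz("scene",*S(628,455),.034))
for n,(u,v) in {'canister':T(12,527),'tape':T(648,524),'carton':T(228,511)}.items(): print(n,onz("top",u,v,.03))
s=robot.get_state();print(R.from_quat(s['ee_rot']).as_matrix().round(3))
t=cv2.imread("pics/top0.png");crop(t,330,145,60,45,13,"pics/tc1.png")
t=cv2.imread("pics/scene0.png");crop(t,335,230,60,45,13,"pics/sc1.png")
E
```

```text
top rec [ 0.52235205 -0.04425363  0.042     ] knob [0.53098181 0.02726516 0.072     ] 0.07203756296987023
scene rec [ 0.51919212 -0.04835351  0.042     ] knob [0.53117217 0.02751598 0.072     ] 0.07680951483714858
dir -6.880281673404047
plate dir -6.989182127392753
plate dir -7.051269488395031
ball top [ 0.5590384  -0.17376764  0.034     ] scene [ 0.55097806 -0.18178252  0.034     ]
canister [0.37214626 0.13103797 0.03      ]
tape [ 0.38049189 -0.21497185  0.03      ]
carton [0.38311078 0.01372323 0.03      ]
[[ 0.352 -0.    -0.936]
 [ 0.936 -0.001  0.352]
 [-0.001 -1.    -0.   ]]
```

View pics/tc1.png

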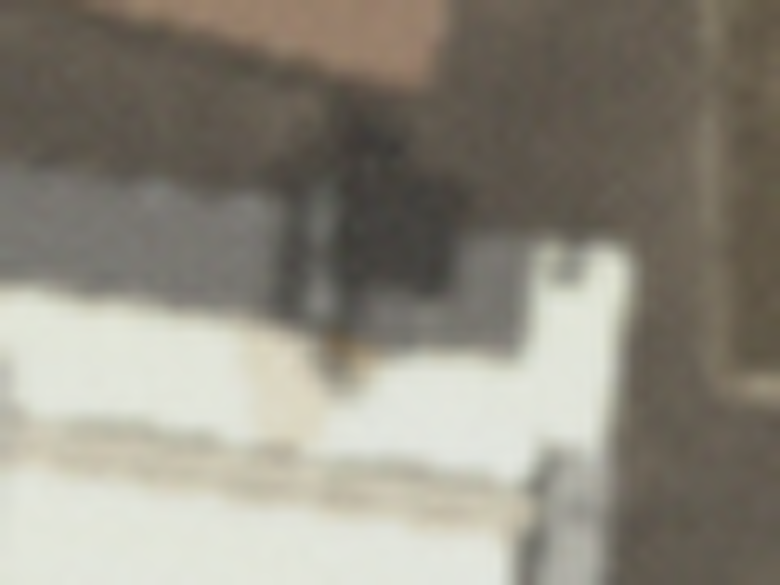

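View pics/sc1.png

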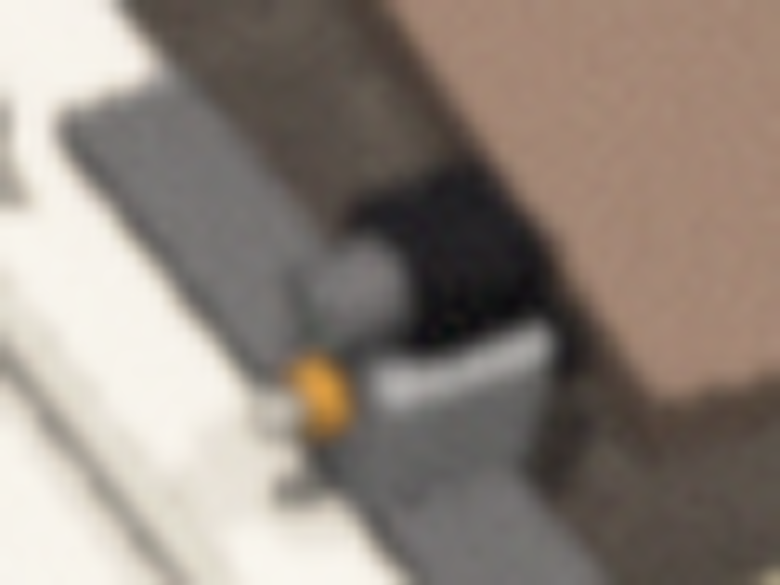

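Ball in the top crop is at about (343,372), the dark tip under the orange collar. In the scene crop it is the pale blob at (278,410).

```bash
python3 - <<'E'
from h import *
def tri(a,b):
    o1,d1=ray("top",*a);o2,d2=ray("scene",*b);A=np.array([d1,-d2]).T
    x,*_=np.linalg.lstsq(A,o2-o1,rcond=None);p,q=o1+d1*x[0],o2+d2*x[1];return (p+q)/2,np.linalg.norm(p-q)
T=lambda u,v:((u+.5)/13-.5+330,(v+.5)/13-.5+145)
S=lambda u,v:((u+.5)/13-.5+335,(v+.5)/13-.5+230)
print(tri(T(343,372),S(278,410)),tri(T(346,350),S(322,400)))
for z in(.03,.034,.036,.04):print(z,onz("top",*T(343,372),z),onz("scene",*S(278,410),z))
c,s=np.cos(np.radians(7)),np.sin(np.radians(7))
X=np.array([c,-s]);Yp=np.array([s,c])
rec=np.array([.5217,-.0458])
for P in(tri(T(343,372),S(278,410))[0],tri(T(346,350),S(322,400))[0]):
  d=P[:2]-rec;print("along travel",-d@Yp,"across",d@X)
# IK check of yaw: tool axes now
print(R.from_quat(robot.get_state()['ee_rot']).as_euler('zyx',degrees=True))
E
```

```text
(array([ 0.55543272, -0.1744962 ,  0.03274053]), np.float64(0.0005802786890755163)) (array([ 0.56240002, -0.17616669,  0.03276415]), np.float64(0.0027087224122843557))
0.03 [ 0.5560002  -0.17531817  0.03      ] [ 0.55703912 -0.17262868  0.03      ]
0.034 [ 0.55552912 -0.17436597  0.034     ] [ 0.55428337 -0.17518979  0.034     ]
0.036 [ 0.55529358 -0.17388986  0.036     ] [ 0.55290549 -0.17647035  0.036     ]
0.04 [ 0.55482251 -0.17293766  0.04      ] [ 0.55014974 -0.17903146  0.04      ]
along travel 0.12362593397580804 across 0.04916539787724939
along travel 0.12443487396452957 across 0.05628435155008881
[ 6.71517320e-02 -6.93887735e+01 -9.00191465e+01]
```

```bash
cat >> h.py <<'E'
def go(x,y,z,head=None):
    s=robot.get_state();M=R.from_quat(s['ee_rot']).as_matrix();d=M.T@(np.array([x,y,z])-s['tcp_pos'])/.03
    out="dx %.2f dy %.2f dz %.2f"%tuple(d)
    if head is not None:
        h=np.degrees(np.arctan2(M[1,0],M[0,0])); out+=" yaw %.2f"%(-(head-h)/8)
    print(out,"t",s['t'].round(2),s['tcp_pos'].round(4),"F",s['contact_force'].round(1),"w",round(s['grip_width']*87,1))
E
python3 -c "
from h import *
go(.4396,.349,.11,83)"
```

```text
Traceback (most recent call last):
  File "h.py", line 19, in go
    print(out,"t",s['t'].round(2),s['tcp_pos'].round(4),"F",s['contact_force'].round(1),"w",round(s['grip_width']*87,1))
                  ^^^^^^^^^^^^
AttributeError: 'float' object has no attribute 'round'
```

```bash
sed -i "s/s\['t'\].round(2)/round(s['t'],2)/" h.py
python3 -c "
from h import *
go(.4396,.349,.11,83)"
```

```text
dx -5.60 dy 3.73 dz -9.62 yaw -1.70 t 0.1 [0.2287 0.608  0.2218] F [0.2 0.2 0.7] w 87.2
```

>>> jog_arm --targets '[{"gripper":-1,"dx":-0.56,"dy":0.37,"dz":-0.96,"yaw":-0.17},{"gripper":-1,"dx":-1.12,"dy":0.75,"dz":-1.92,"yaw":-0.34},{"gripper":-1,"dx":-1.68,"dy":1.12,"dz":-2.89,"yaw":-0.51},{"gripper":-1,"dx":-2.24,"dy":1.49,"dz":-3.85,"yaw":-0.68},{"gripper":-1,"dx":-2.8,"dy":1.86,"dz":-4.81,"yaw":-0.85},{"gripper":-1,"dx":-3.36,"dy":2.24,"dz":-5.77,"yaw":-1.02},{"gripper":-1,"dx":-3.92,"dy":2.61,"dz":-6.73,"yaw":-1.19},{"gripper":-1,"dx":-4.48,"dy":2.98,"dz":-7.7,"yaw":-1.36},{"gripper":-1,"dx":-5.04,"dy":3.36,"dz":-8.66,"yaw":-1.53},{"gripper":-1,"dx":-5.6,"dy":3.73,"dz":-9.62,"yaw":-1.7}]' --grip_force 15

```text
t: 1.1
tcp_pos: [0.4403, 0.3481, 0.1099]
ee_rot: [0.529, 0.469, -0.469, -0.529]
contact_force: [0.1, 0.4, -0.7]
grip_width: 0.993
```

>>> jog_arm --targets '[{"gripper":-1,"dx":0,"dy":0,"dz":0,"yaw":0},{"gripper":-1,"dx":0,"dy":0,"dz":0,"yaw":0},{"gripper":-1,"dx":0,"dy":0,"dz":0,"yaw":0},{"gripper":-1,"dx":0,"dy":0,"dz":0,"yaw":0},{"gripper":-1,"dx":0,"dy":0,"dz":0,"yaw":0},{"gripper":-1,"dx":0,"dy":0,"dz":0,"yaw":0},{"gripper":-1,"dx":0,"dy":0,"dz":0,"yaw":0},{"gripper":-1,"dx":0,"dy":0,"dz":0,"yaw":0},{"gripper":-1,"dx":0,"dy":0,"dz":0,"yaw":0},{"gripper":-1,"dx":0,"dy":0,"dz":0,"yaw":0}]'

```text
t: 2.1
tcp_pos: [0.4398, 0.3495, 0.1107]
ee_rot: [0.53, 0.468, -0.468, -0.53]
contact_force: [-0.4, 0.4, -0.0]
grip_width: 0.999
```

```bash
python3 -c "
from h import *
go(.4396,.349,.009,83)
for n,b in(('top',(160,170,80,60)),('scene',(180,130,80,60))):
  im=robot.get_image(n)[:,:,::-1];crop(im,*b,5,'pics/'+n+'1.png')
a,b=cv2.imread('pics/top1.png'),cv2.imread('pics/scene1.png');cv2.imwrite('pics/c1.png',np.hstack([a,b]))"
```

```text
dx -0.02 dy 3.39 dz 0.01 yaw -0.00 t 2.1 [0.4398 0.3495 0.1107] F [-0.4  0.4 -0. ] w 86.9
```

View pics/c1.png

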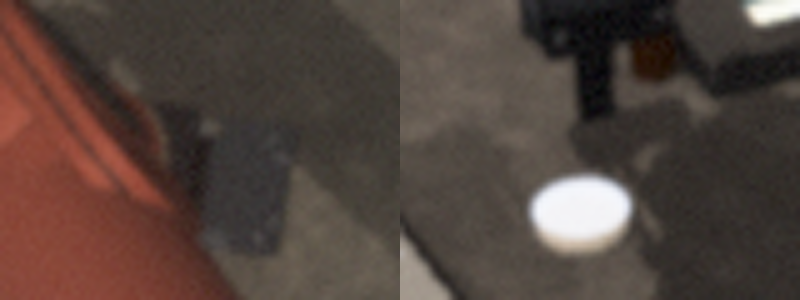

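The top view shows the gripper body over the dish, and in the scene crop the fingers hang above and in line with the dish at (580,210). I'm descending now.

>>> jog_arm --targets '[{"gripper":-1,"dx":-0.02,"dy":0.45,"dz":0,"yaw":0},{"gripper":-1,"dx":-0.02,"dy":0.9,"dz":0,"yaw":0},{"gripper":-1,"dx":-0.02,"dy":1.35,"dz":0,"yaw":0},{"gripper":-1,"dx":-0.02,"dy":1.8,"dz":0,"yaw":0},{"gripper":-1,"dx":-0.02,"dy":2.25,"dz":0,"yaw":0},{"gripper":-1,"dx":-0.02,"dy":2.7,"dz":0,"yaw":0},{"gripper":-1,"dx":-0.02,"dy":3.1,"dz":0,"yaw":0},{"gripper":-1,"dx":-0.02,"dy":3.35,"dz":0,"yaw":0},{"gripper":-1,"dx":-0.02,"dy":3.4,"dz":0,"yaw":0},{"gripper":-1,"dx":-0.02,"dy":3.4,"dz":0,"yaw":0}]'

```text
t: 3.2
tcp_pos: [0.4399, 0.3489, 0.0086]
ee_rot: [0.53, 0.468, -0.468, -0.53]
contact_force: [-0.4, -0.2, 0.3]
grip_width: 1.003
```

>>> jog_arm --targets '[{"gripper":1,"dx":0,"dy":0,"dz":0,"yaw":0},{"gripper":1,"dx":0,"dy":0,"dz":0,"yaw":0},{"gripper":1,"dx":0,"dy":0,"dz":0,"yaw":0},{"gripper":1,"dx":0,"dy":0,"dz":0,"yaw":0},{"gripper":1,"dx":0,"dy":0,"dz":0,"yaw":0},{"gripper":1,"dx":0,"dy":0,"dz":0,"yaw":0},{"gripper":1,"dx":0,"dy":0,"dz":0,"yaw":0},{"gripper":1,"dx":0,"dy":0,"dz":0,"yaw":0},{"gripper":1,"dx":0,"dy":0,"dz":0,"yaw":0},{"gripper":1,"dx":0,"dy":0,"dz":0,"yaw":0}]' --grip_force 15

```text
t: 4.2
tcp_pos: [0.4399, 0.349, 0.0089]
ee_rot: [0.53, 0.469, -0.468, -0.53]
contact_force: [-0.4, -0.8, 5.4]
grip_width: 0.679
```

```bash
python3 -c "
from h import *
go(.4396,.349,.12,83)"
```

```text
dx 0.00 dy -3.70 dz 0.01 yaw -0.00 t 4.2 [0.4399 0.349  0.0089] F [-0.4 -0.8  5.4] w 59.1
```

>>> jog_arm --targets '[{"gripper":1,"dx":0,"dy":-0.1,"dz":0,"yaw":0},{"gripper":1,"dx":0,"dy":-0.4,"dz":0,"yaw":0},{"gripper":1,"dx":0,"dy":-0.8,"dz":0,"yaw":0},{"gripper":1,"dx":0,"dy":-1.3,"dz":0,"yaw":0},{"gripper":1,"dx":0,"dy":-1.8,"dz":0,"yaw":0},{"gripper":1,"dx":0,"dy":-2.3,"dz":0,"yaw":0},{"gripper":1,"dx":0,"dy":-2.8,"dz":0,"yaw":0},{"gripper":1,"dx":0,"dy":-3.3,"dz":0,"yaw":0},{"gripper":1,"dx":0,"dy":-3.6,"dz":0,"yaw":0},{"gripper":1,"dx":0,"dy":-3.7,"dz":0,"yaw":0}]'

```text
t: 5.2
tcp_pos: [0.4402, 0.3493, 0.121]
ee_rot: [-0.53, -0.469, 0.468, 0.53]
contact_force: [0.6, -0.0, -0.7]
grip_width: 0.683
```

```bash
python3 -c "
from h import *
go(.5217,-.0458,.12,83)
im=robot.get_image('scene')[:,:,::-1];crop(im,180,110,100,75,6,'pics/s2.png')"
```

```text
dx -12.74 dy 0.02 dz -4.31 yaw -0.00 t 5.2 [0.4402 0.3493 0.121 ] F [ 0.6 -0.  -0.7] w 59.4
```

View pics/s2.png

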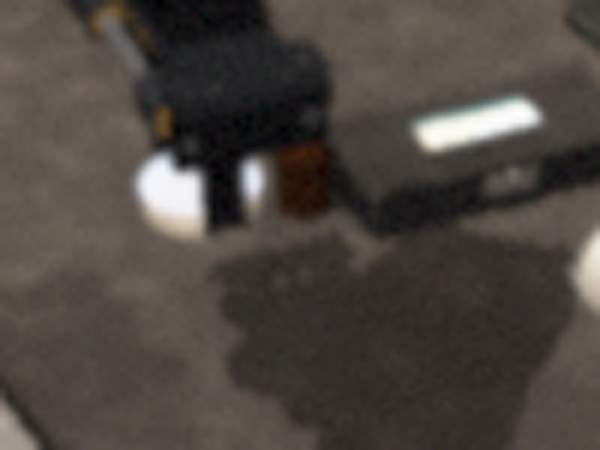

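The dish is held level under the fingers, spanning columns 137–268 in the crop, with the near finger at 205–245. I'll check how it is centred.

```bash
python3 -c "
from h import *
f=lambda P:((proj('scene',P)-[180,110]+.5)*6-.5).round(0)
x,y,z=.4402,.3493,.121
print('dish top ctr',f((x,y,z+.007)),'left/right?',[f((x+.03*np.cos(a),y+.03*np.sin(a),z))[0] for a in np.linspace(0,2*np.pi,13)])
print('finger tip',f((x-.004,y-.035,z)),'edges',f((x-.004-.01,y-.035,z)),f((x-.004+.01,y-.035,z)))
"
```

```text
dish top ctr [203. 178.] left/right? [np.float64(259.0), np.float64(237.0), np.float64(208.0), np.float64(177.0), np.float64(153.0), np.float64(142.0), np.float64(148.0), np.float64(169.0), np.float64(200.0), np.float64(232.0), np.float64(256.0), np.float64(265.0), np.float64(259.0)]
finger tip [229. 227.] edges [210. 234.] [247. 221.]
```

>>> jog_arm --targets '[{"gripper":1,"dx":-0.4,"dy":0,"dz":-0.14,"yaw":0},{"gripper":1,"dx":-1.2,"dy":0,"dz":-0.41,"yaw":0},{"gripper":1,"dx":-2.2,"dy":0,"dz":-0.74,"yaw":0},{"gripper":1,"dx":-3.2,"dy":0,"dz":-1.08,"yaw":0},{"gripper":1,"dx":-4.2,"dy":0,"dz":-1.42,"yaw":0},{"gripper":1,"dx":-5.2,"dy":0,"dz":-1.76,"yaw":0},{"gripper":1,"dx":-6.2,"dy":0,"dz":-2.1,"yaw":0},{"gripper":1,"dx":-7.2,"dy":0,"dz":-2.44,"yaw":0},{"gripper":1,"dx":-8.2,"dy":0,"dz":-2.77,"yaw":0},{"gripper":1,"dx":-9.2,"dy":0,"dz":-3.11,"yaw":0}]'

```text
t: 6.25
tcp_pos: [0.4979, 0.0611, 0.1189]
ee_rot: [-0.53, -0.468, 0.469, 0.53]
contact_force: [0.7, 0.9, -1.2]
grip_width: 0.679
```

>>> jog_arm --targets '[{"gripper":1,"dx":-0.9,"dy":0,"dz":-0.3,"yaw":0},{"gripper":1,"dx":-1.7,"dy":0,"dz":-0.58,"yaw":0},{"gripper":1,"dx":-2.4,"dy":0,"dz":-0.81,"yaw":0},{"gripper":1,"dx":-3.0,"dy":0,"dz":-1.02,"yaw":0},{"gripper":1,"dx":-3.4,"dy":0,"dz":-1.15,"yaw":0},{"gripper":1,"dx":-3.54,"dy":0,"dz":-1.2,"yaw":0},{"gripper":1,"dx":-3.54,"dy":0,"dz":-1.2,"yaw":0},{"gripper":1,"dx":-3.54,"dy":0,"dz":-1.2,"yaw":0},{"gripper":1,"dx":-3.54,"dy":0,"dz":-1.2,"yaw":0},{"gripper":1,"dx":-3.54,"dy":0,"dz":-1.2,"yaw":0}]'

```text
t: 7.25
tcp_pos: [0.5213, -0.0455, 0.1196]
ee_rot: [-0.529, -0.469, 0.469, 0.529]
contact_force: [-0.2, 0.1, -0.7]
grip_width: 0.681
```

```bash
python3 -c "
from h import *
go(.5217,-.0458,.06,83)
for n,b in(('top',(260,140,130,100)),('scene',(250,170,130,100))):
  im=robot.get_image(n)[:,:,::-1];crop(im,*b,5,'pics/'+n+'3.png')
"
```

```text
dx -0.01 dy 1.99 dz -0.01 yaw 0.01 t 7.25 [ 0.5213 -0.0455  0.1196] F [-0.2  0.1 -0.7] w 59.2
```

View pics/scene3.png

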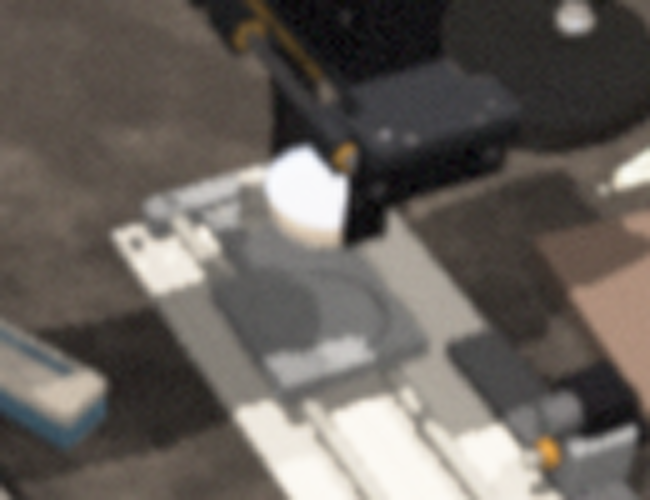

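View pics/top3.png

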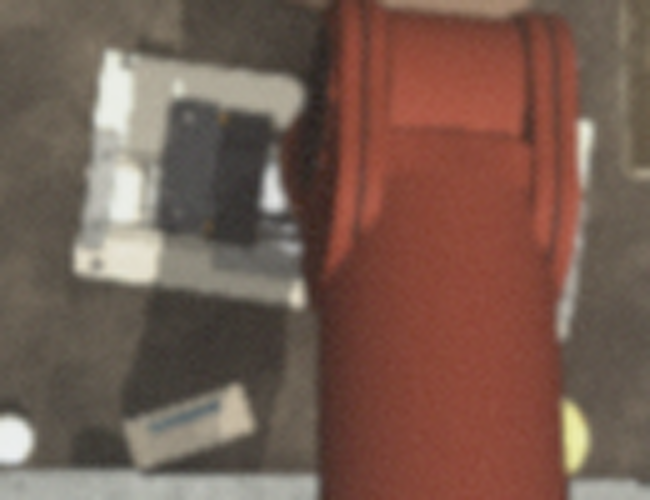

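The scene view shows the dish held level above the recess at crop (310,200), clear of the knob. In the top view the arm covers the recess. I'm lowering now.

>>> jog_arm --targets '[{"gripper":1,"dx":-0.01,"dy":0.25,"dz":-0.01,"yaw":0},{"gripper":1,"dx":-0.01,"dy":0.6,"dz":-0.01,"yaw":0},{"gripper":1,"dx":-0.01,"dy":1.0,"dz":-0.01,"yaw":0},{"gripper":1,"dx":-0.01,"dy":1.3,"dz":-0.01,"yaw":0},{"gripper":1,"dx":-0.01,"dy":1.6,"dz":-0.01,"yaw":0},{"gripper":1,"dx":-0.01,"dy":1.8,"dz":-0.01,"yaw":0},{"gripper":1,"dx":-0.01,"dy":1.95,"dz":-0.01,"yaw":0},{"gripper":1,"dx":-0.01,"dy":2.0,"dz":-0.01,"yaw":0},{"gripper":1,"dx":-0.01,"dy":2.0,"dz":-0.01,"yaw":0},{"gripper":1,"dx":-0.01,"dy":2.0,"dz":-0.01,"yaw":0}]'

```text
t: 8.35
tcp_pos: [0.5219, -0.0466, 0.06]
ee_rot: [0.53, 0.469, -0.468, -0.53]
contact_force: [0.6, 0.2, -0.7]
grip_width: 0.683
```

```bash
python3 -c "
from h import *
go(.5217,-.0458,.046,83)
n,b=('scene',(270,190,100,75))
im=robot.get_image(n)[:,:,::-1];crop(im,*b,7,'pics/'+n+'4.png')
"
```

```text
dx 0.03 dy 0.47 dz 0.01 yaw -0.00 t 8.35 [ 0.5219 -0.0466  0.06  ] F [ 0.6  0.2 -0.7] w 59.4
```

View pics/scene4.png

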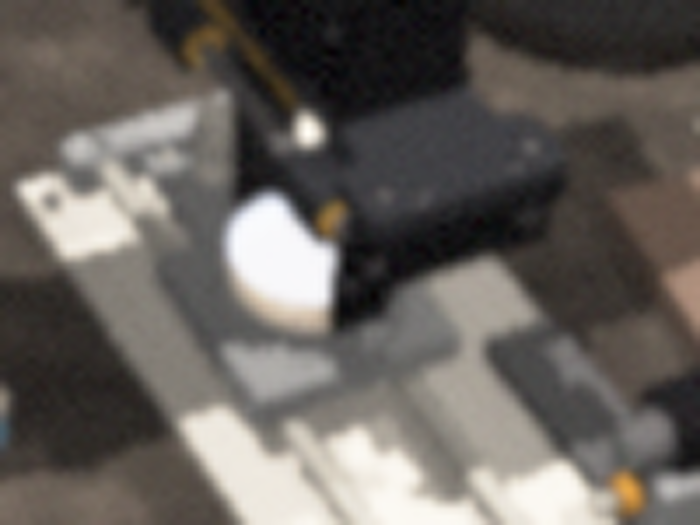

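The dish hovers just above the recess, at about crop (285,260), and looks level. I'm lowering slowly while watching force.

>>> jog_arm --targets '[{"gripper":1,"dx":0.01,"dy":0.05,"dz":0,"yaw":0},{"gripper":1,"dx":0.01,"dy":0.1,"dz":0,"yaw":0},{"gripper":1,"dx":0.01,"dy":0.15,"dz":0,"yaw":0},{"gripper":1,"dx":0.01,"dy":0.2,"dz":0,"yaw":0},{"gripper":1,"dx":0.01,"dy":0.25,"dz":0,"yaw":0},{"gripper":1,"dx":0.01,"dy":0.3,"dz":0,"yaw":0},{"gripper":1,"dx":0.01,"dy":0.35,"dz":0,"yaw":0},{"gripper":1,"dx":0.01,"dy":0.4,"dz":0,"yaw":0},{"gripper":1,"dx":0.01,"dy":0.44,"dz":0,"yaw":0},{"gripper":1,"dx":0.01,"dy":0.46,"dz":0,"yaw":0}]'

```text
t: 9.4
tcp_pos: [0.5216, -0.0463, 0.0457]
ee_rot: [-0.53, -0.468, 0.469, 0.53]
contact_force: [0.1, -0.1, -0.0]
grip_width: 0.678
```

```bash
python3 -c "
from h import *
go(.5217,-.0458,.045,83)
n,b=('scene',(270,190,100,75))
im=robot.get_image(n)[:,:,::-1];crop(im,*b,7,'pics/'+n+'5.png')
"
```

```text
dx 0.02 dy 0.02 dz -0.00 yaw -0.00 t 9.4 [ 0.5216 -0.0463  0.0457] F [ 0.1 -0.1 -0. ] w 59.0
```

View pics/scene5.png

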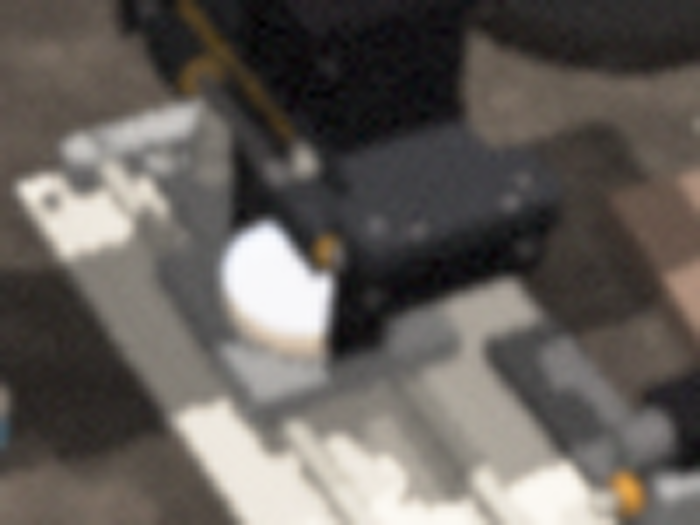

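No contact force at z=0.0457, so the dish is inside the recess almost at its floor (crop (280,290)). I'm releasing and backing off.

>>> jog_arm --targets '[{"gripper":-0.7,"dx":0,"dy":0,"dz":0,"yaw":0},{"gripper":-0.7,"dx":0,"dy":0,"dz":0,"yaw":0},{"gripper":-0.7,"dx":0,"dy":0,"dz":0,"yaw":0},{"gripper":-0.7,"dx":0,"dy":0,"dz":0,"yaw":0},{"gripper":-0.7,"dx":0,"dy":-0.3,"dz":0,"yaw":0},{"gripper":-0.7,"dx":0,"dy":-0.7,"dz":0,"yaw":0},{"gripper":-0.7,"dx":0,"dy":-1.0,"dz":0,"yaw":0},{"gripper":1,"dx":0,"dy":-1.2,"dz":0,"yaw":0},{"gripper":1,"dx":0,"dy":-1.2,"dz":0,"yaw":0},{"gripper":1,"dx":0,"dy":-1.2,"dz":0,"yaw":0}]'

```text
t: 10.45
tcp_pos: [0.5217, -0.0462, 0.082]
ee_rot: [0.53, 0.469, -0.468, -0.53]
contact_force: [-1.0, -0.9, -0.3]
grip_width: 0.659
```

```bash
python3 -c "
from h import *
go(.5217,-.0458,.056,83)
n,b=('scene',(270,190,100,75))
im=robot.get_image(n)[:,:,::-1];crop(im,*b,7,'pics/'+n+'6.png')
"
```

```text
dx 0.01 dy 0.87 dz 0.00 yaw -0.00 t 10.45 [ 0.5217 -0.0462  0.082 ] F [-1.  -0.9 -0.3] w 57.3
```

View pics/scene6.png

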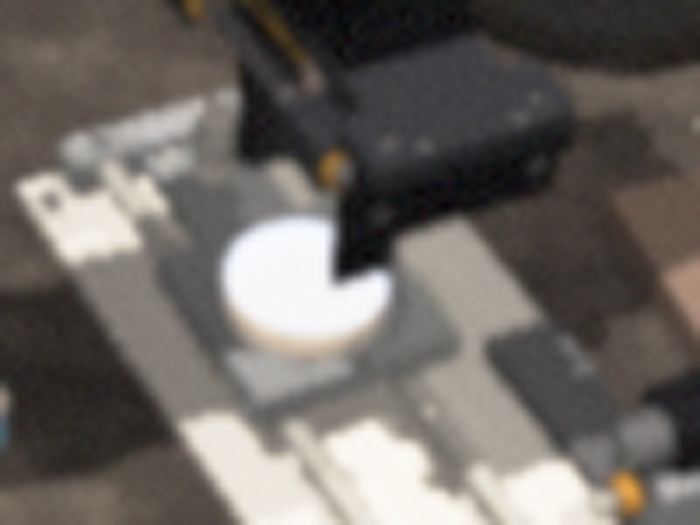

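The dish lies in the recess, its top centred near crop (306,280). I'm closing the fingers and moving to just above the top before pressing.

```bash
python3 -c "
from h import *
for u,v in((306,278),(306,285)): print(onz('scene',(u+.5)/7-.5+270,(v+.5)/7-.5+190,.052))"
```

```text
[ 0.51899022 -0.04713378  0.052     ]
[ 0.51686707 -0.0500863   0.052     ]
```

>>> jog_arm --targets '[{"gripper":1,"dx":0,"dy":0,"dz":0,"yaw":0},{"gripper":1,"dx":0,"dy":0,"dz":0,"yaw":0},{"gripper":1,"dx":0,"dy":0,"dz":0,"yaw":0},{"gripper":1,"dx":0,"dy":0,"dz":0,"yaw":0},{"gripper":1,"dx":0,"dy":0,"dz":0,"yaw":0},{"gripper":1,"dx":0,"dy":0.15,"dz":0,"yaw":0},{"gripper":1,"dx":0,"dy":0.35,"dz":0,"yaw":0},{"gripper":1,"dx":0,"dy":0.55,"dz":0,"yaw":0},{"gripper":1,"dx":0,"dy":0.75,"dz":0,"yaw":0},{"gripper":1,"dx":0,"dy":0.87,"dz":0,"yaw":0}]'

```text
t: 11.5
tcp_pos: [0.5213, -0.0463, 0.0549]
ee_rot: [-0.529, -0.468, 0.469, 0.53]
contact_force: [0.1, -0.5, -0.4]
grip_width: 0.007
```

>>> jog_arm --targets '[{"gripper":1,"dx":0,"dy":0.02,"dz":0,"yaw":0},{"gripper":1,"dx":0,"dy":0.04,"dz":0,"yaw":0},{"gripper":1,"dx":0,"dy":0.06,"dz":0,"yaw":0},{"gripper":1,"dx":0,"dy":0.08,"dz":0,"yaw":0},{"gripper":1,"dx":0,"dy":0.1,"dz":0,"yaw":0},{"gripper":1,"dx":0,"dy":0.12,"dz":0,"yaw":0},{"gripper":1,"dx":0,"dy":0.14,"dz":0,"yaw":0},{"gripper":1,"dx":0,"dy":0.14,"dz":0,"yaw":0},{"gripper":1,"dx":0,"dy":0.14,"dz":0,"yaw":0},{"gripper":1,"dx":0,"dy":0.14,"dz":0,"yaw":0}]'

```text
t: 12.5
tcp_pos: [0.5218, -0.0463, 0.052]
ee_rot: [-0.53, -0.469, 0.468, 0.53]
contact_force: [-1.6, -0.4, 4.1]
grip_width: 0.006
```

>>> jog_arm --targets '[{"gripper":1,"dx":0,"dy":0.01,"dz":0,"yaw":0},{"gripper":1,"dx":0,"dy":0.02,"dz":0,"yaw":0},{"gripper":1,"dx":0,"dy":0.03,"dz":0,"yaw":0},{"gripper":1,"dx":0,"dy":0.04,"dz":0,"yaw":0},{"gripper":1,"dx":0,"dy":0.04,"dz":0,"yaw":0},{"gripper":1,"dx":0,"dy":0.04,"dz":0,"yaw":0},{"gripper":1,"dx":0,"dy":0.04,"dz":0,"yaw":0},{"gripper":1,"dx":0,"dy":0.04,"dz":0,"yaw":0},{"gripper":1,"dx":0,"dy":0.04,"dz":0,"yaw":0},{"gripper":1,"dx":0,"dy":0.04,"dz":0,"yaw":0}]'

```text
t: 13.5
tcp_pos: [0.5218, -0.0463, 0.0518]
ee_rot: [-0.53, -0.469, 0.468, 0.53]
contact_force: [-8.2, -0.2, 20.1]
grip_width: 0.007
```

>>> jog_arm --targets '[{"gripper":1,"dx":0,"dy":0.01,"dz":0,"yaw":0},{"gripper":1,"dx":0,"dy":0.015,"dz":0,"yaw":0},{"gripper":1,"dx":0,"dy":0.015,"dz":0,"yaw":0},{"gripper":1,"dx":0,"dy":0.015,"dz":0,"yaw":0},{"gripper":1,"dx":0,"dy":0.015,"dz":0,"yaw":0},{"gripper":1,"dx":0,"dy":0.015,"dz":0,"yaw":0},{"gripper":1,"dx":0,"dy":0.015,"dz":0,"yaw":0},{"gripper":1,"dx":0,"dy":0.015,"dz":0,"yaw":0},{"gripper":1,"dx":0,"dy":0.015,"dz":0,"yaw":0},{"gripper":1,"dx":0,"dy":0.015,"dz":0,"yaw":0}]'

```text
t: 14.5
tcp_pos: [0.5219, -0.0463, 0.0518]
ee_rot: [-0.529, -0.469, 0.468, 0.53]
contact_force: [-11.0, 0.3, 23.9]
grip_width: 0.004
```

>>> jog_arm --targets '[{"gripper":1,"dx":0,"dy":-0.05,"dz":0,"yaw":0},{"gripper":1,"dx":0,"dy":-0.15,"dz":0,"yaw":0},{"gripper":1,"dx":0,"dy":-0.5,"dz":0,"yaw":0},{"gripper":1,"dx":0.3,"dy":-1.0,"dz":0,"yaw":0},{"gripper":1,"dx":0.8,"dy":-1.6,"dz":0,"yaw":0},{"gripper":1,"dx":1.4,"dy":-2.0,"dz":0,"yaw":0},{"gripper":1,"dx":2.0,"dy":-2.0,"dz":0,"yaw":0},{"gripper":0.2,"dx":2.4,"dy":-2.0,"dz":0,"yaw":0},{"gripper":0.2,"dx":2.47,"dy":-2.0,"dz":0,"yaw":0},{"gripper":0.2,"dx":2.47,"dy":-2.0,"dz":0,"yaw":0}]'

```text
t: 15.5
tcp_pos: [0.5305, 0.027, 0.1097]
ee_rot: [-0.53, -0.468, 0.469, 0.53]
contact_force: [1.2, -0.9, -1.2]
grip_width: 0.191
```

```bash
python3 -c "
from h import *
go(.531,.0276,.046,83)
n,b=('scene',(270,190,100,75))
im=robot.get_image(n)[:,:,::-1];crop(im,*b,7,'pics/'+n+'7.png')
im=robot.get_image('top')[:,:,::-1];crop(im,260,140,130,100,6,'pics/top7.png')
"
```

```text
dx 0.02 dy 2.12 dz -0.02 yaw 0.00 t 15.5 [0.5305 0.027  0.1097] F [ 1.2 -0.9 -1.2] w 16.6
```

View pics/scene7.png

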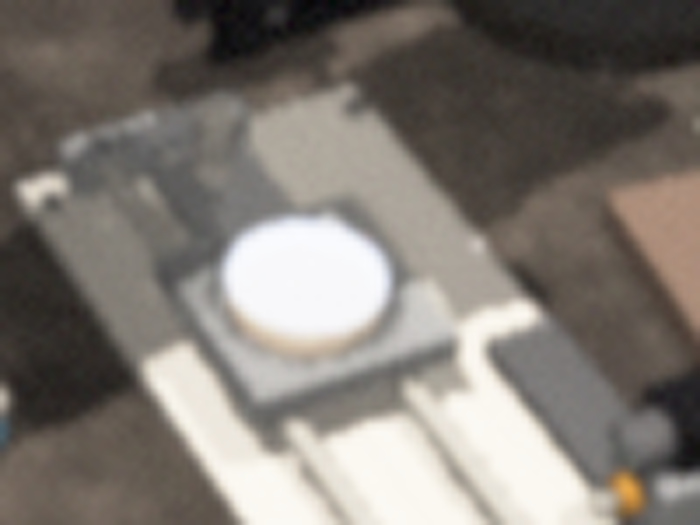

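View pics/top7.png

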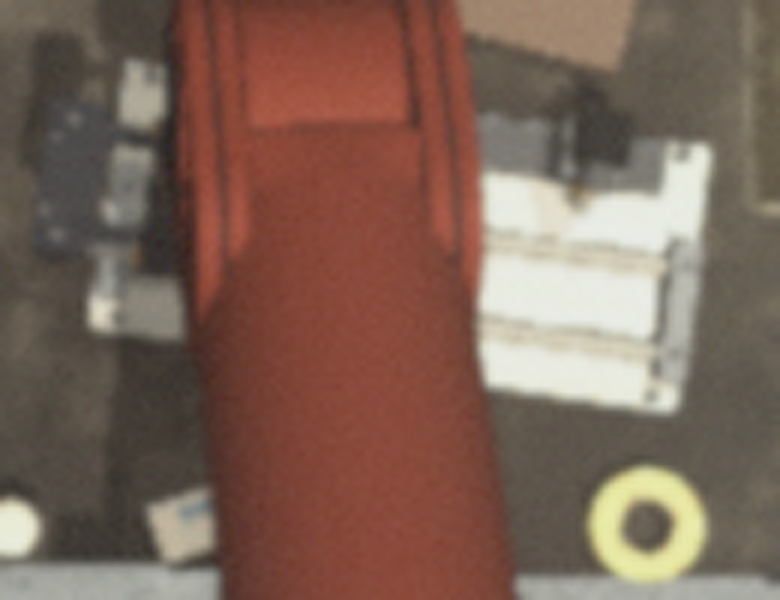

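The dish looks level and central in the recess at crop (306,280), and the carriage has not moved. I'll open to about 35 mm and go down around the knob.

>>> jog_arm --targets '[{"gripper":0.2,"dx":0.02,"dy":0,"dz":-0.02,"yaw":0},{"gripper":0.2,"dx":0.02,"dy":0,"dz":-0.02,"yaw":0},{"gripper":0.2,"dx":0.02,"dy":0.4,"dz":-0.02,"yaw":0},{"gripper":0.2,"dx":0.02,"dy":0.8,"dz":-0.02,"yaw":0},{"gripper":0.2,"dx":0.02,"dy":1.1,"dz":-0.02,"yaw":0},{"gripper":0.2,"dx":0.02,"dy":1.4,"dz":-0.02,"yaw":0},{"gripper":0.2,"dx":0.02,"dy":1.7,"dz":-0.02,"yaw":0},{"gripper":0.2,"dx":0.02,"dy":1.95,"dz":-0.02,"yaw":0},{"gripper":0.2,"dx":0.02,"dy":2.1,"dz":-0.02,"yaw":0},{"gripper":0.2,"dx":0.02,"dy":2.1,"dz":-0.02,"yaw":0}]'

```text
t: 16.6
tcp_pos: [0.531, 0.0277, 0.0463]
ee_rot: [-0.53, -0.468, 0.469, 0.53]
contact_force: [0.3, 0.1, -0.3]
grip_width: 0.399
```

```bash
python3 -c "
from h import *
go(.531,.0276,.046,83)
n,b=('scene',(270,190,100,75))
im=robot.get_image(n)[:,:,::-1];crop(im,*b,7,'pics/'+n+'8.png')
"
```

```text
dx -0.00 dy 0.01 dz 0.00 yaw -0.00 t 16.6 [0.531  0.0277 0.0463] F [ 0.3  0.1 -0.3] w 34.7
```

View pics/scene8.png

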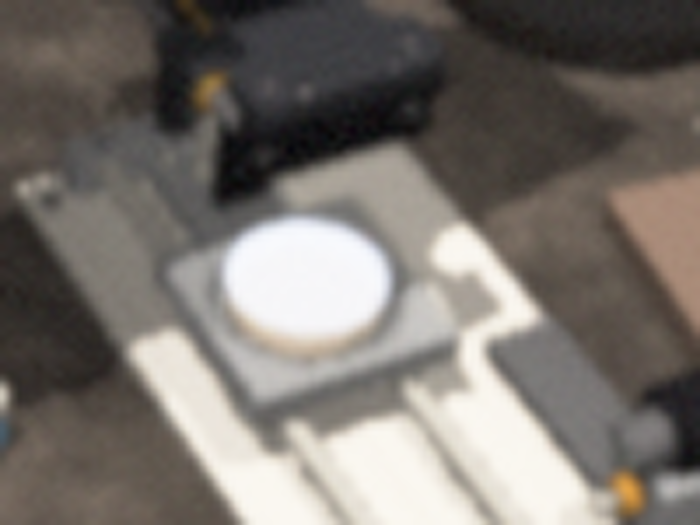

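The fingers straddle the knob at crop (225,140) and stand clear of the dish. Closing now.

>>> jog_arm --targets '[{"gripper":1,"dx":0,"dy":0,"dz":0,"yaw":0},{"gripper":1,"dx":0,"dy":0,"dz":0,"yaw":0},{"gripper":1,"dx":0,"dy":0,"dz":0,"yaw":0},{"gripper":1,"dx":0,"dy":0,"dz":0,"yaw":0},{"gripper":1,"dx":0,"dy":0,"dz":0,"yaw":0},{"gripper":1,"dx":0,"dy":0,"dz":0,"yaw":0},{"gripper":1,"dx":0,"dy":0,"dz":0,"yaw":0},{"gripper":1,"dx":0,"dy":0,"dz":0,"yaw":0},{"gripper":1,"dx":0,"dy":0,"dz":0,"yaw":0},{"gripper":1,"dx":0,"dy":0,"dz":0,"yaw":0}]' --grip_force 25

```text
t: 17.65
tcp_pos: [0.5316, 0.0278, 0.0471]
ee_rot: [0.53, 0.469, -0.468, -0.53]
contact_force: [-1.6, -1.0, 5.6]
grip_width: 0.178
```

>>> jog_arm --targets '[{"gripper":1,"dx":-0.03,"dy":0,"dz":0,"yaw":0},{"gripper":1,"dx":-0.1,"dy":0,"dz":0,"yaw":0},{"gripper":1,"dx":-0.2,"dy":0,"dz":0,"yaw":0},{"gripper":1,"dx":-0.3,"dy":0,"dz":0,"yaw":0},{"gripper":1,"dx":-0.4,"dy":0,"dz":0,"yaw":0},{"gripper":1,"dx":-0.5,"dy":0,"dz":0,"yaw":0},{"gripper":1,"dx":-0.6,"dy":0,"dz":0,"yaw":0},{"gripper":1,"dx":-0.7,"dy":0,"dz":0,"yaw":0},{"gripper":1,"dx":-0.75,"dy":0,"dz":0,"yaw":0},{"gripper":1,"dx":-0.75,"dy":0,"dz":0,"yaw":0}]'

```text
t: 18.65
tcp_pos: [0.5288, 0.0053, 0.0471]
ee_rot: [0.53, 0.469, -0.468, -0.53]
contact_force: [-0.6, -1.5, 5.6]
grip_width: 0.173
```

```bash
python3 -c "
from h import *
go(.531,.0276,.046,83)
n,b=('scene',(270,190,100,75))
im=robot.get_image(n)[:,:,::-1];crop(im,*b,7,'pics/'+n+'9.png')
"
```

```text
dx 0.75 dy 0.04 dz 0.02 yaw -0.00 t 18.65 [0.5288 0.0053 0.0471] F [-0.6 -1.5  5.6] w 15.1
```

View pics/scene9.png

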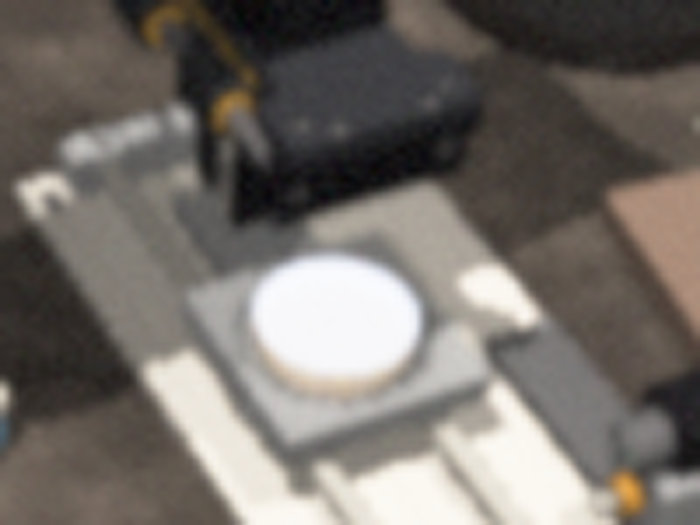

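The carriage follows, and the dish is still level at crop (335,320). Continuing.

>>> jog_arm --targets '[{"gripper":1,"dx":-0.1,"dy":0,"dz":0,"yaw":0},{"gripper":1,"dx":-0.3,"dy":0,"dz":0,"yaw":0},{"gripper":1,"dx":-0.5,"dy":0,"dz":0,"yaw":0},{"gripper":1,"dx":-0.7,"dy":0,"dz":0,"yaw":0},{"gripper":1,"dx":-0.9,"dy":0,"dz":0,"yaw":0},{"gripper":1,"dx":-1.1,"dy":0,"dz":0,"yaw":0},{"gripper":1,"dx":-1.3,"dy":0,"dz":0,"yaw":0},{"gripper":1,"dx":-1.5,"dy":0,"dz":0,"yaw":0},{"gripper":1,"dx":-1.65,"dy":0,"dz":0,"yaw":0},{"gripper":1,"dx":-1.75,"dy":0,"dz":0,"yaw":0}]'

```text
t: 19.7
tcp_pos: [0.5222, -0.0468, 0.0471]
ee_rot: [-0.53, -0.469, 0.468, 0.53]
contact_force: [-2.6, 1.7, 6.5]
grip_width: 0.175
```

>>> jog_arm --targets '[{"gripper":1,"dx":-0.06,"dy":0,"dz":0,"yaw":0},{"gripper":1,"dx":-0.12,"dy":0,"dz":0,"yaw":0},{"gripper":1,"dx":-0.18,"dy":0,"dz":0,"yaw":0},{"gripper":1,"dx":-0.24,"dy":0,"dz":0,"yaw":0},{"gripper":1,"dx":-0.3,"dy":0,"dz":0,"yaw":0},{"gripper":1,"dx":-0.36,"dy":0,"dz":0,"yaw":0},{"gripper":1,"dx":-0.42,"dy":0,"dz":0,"yaw":0},{"gripper":1,"dx":-0.48,"dy":0,"dz":0,"yaw":0},{"gripper":1,"dx":-0.54,"dy":0,"dz":0,"yaw":0},{"gripper":1,"dx":-0.6,"dy":0,"dz":0,"yaw":0}]'

```text
t: 20.7
tcp_pos: [0.5202, -0.0622, 0.0471]
ee_rot: [-0.529, -0.469, 0.468, 0.53]
contact_force: [-1.4, 7.9, 6.7]
grip_width: 0.177
```

```bash
python3 -c "
from h import *
go(.531,.0276,.046,83)
im=robot.get_image('scene')[:,:,::-1];crop(im,290,200,100,75,7,'pics/scene10.png')
im=robot.get_image('top')[:,:,::-1];crop(im,320,140,80,60,8,'pics/top10.png')
"
```

```text
dx 3.02 dy 0.04 dz 0.00 yaw 0.01 t 20.7 [ 0.5202 -0.0622  0.0471] F [-1.4  7.9  6.7] w 15.4
```

View pics/scene10.png

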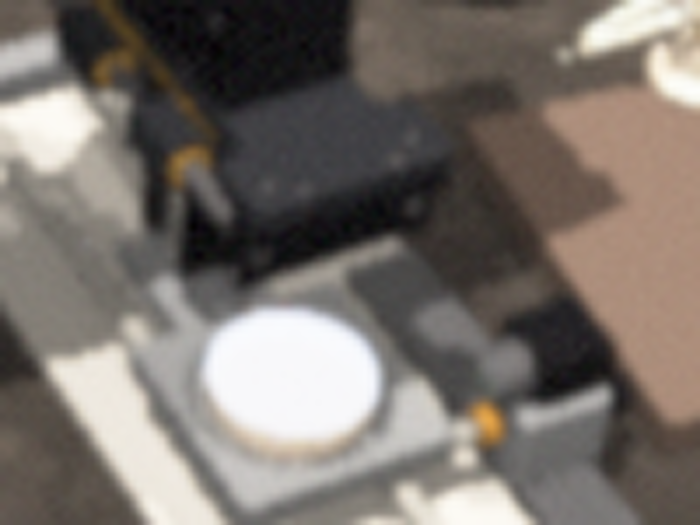

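View pics/top10.png

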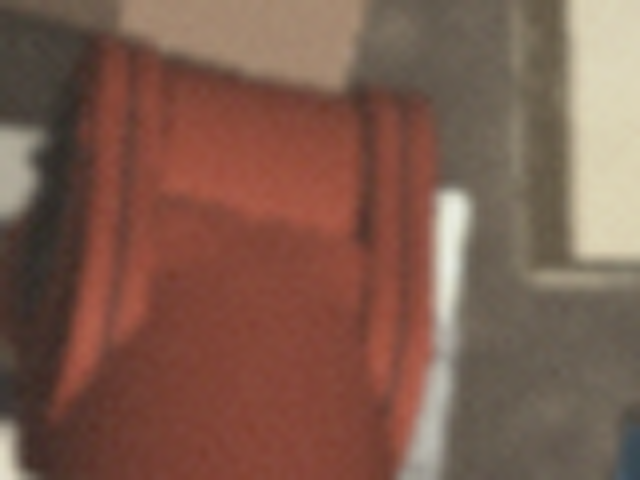

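The carriage's front corner has just reached the ball at crop (465,435), and the force shows the ramp. I'll go on more slowly.

>>> jog_arm --targets '[{"gripper":1,"dx":-0.03,"dy":0,"dz":0,"yaw":0},{"gripper":1,"dx":-0.06,"dy":0,"dz":0,"yaw":0},{"gripper":1,"dx":-0.1,"dy":0,"dz":0,"yaw":0},{"gripper":1,"dx":-0.13,"dy":0,"dz":0,"yaw":0},{"gripper":1,"dx":-0.17,"dy":0,"dz":0,"yaw":0},{"gripper":1,"dx":-0.2,"dy":0,"dz":0,"yaw":0},{"gripper":1,"dx":-0.23,"dy":0,"dz":0,"yaw":0},{"gripper":1,"dx":-0.27,"dy":0,"dz":0,"yaw":0},{"gripper":1,"dx":-0.3,"dy":0,"dz":0,"yaw":0},{"gripper":1,"dx":-0.33,"dy":0,"dz":0,"yaw":0}]'

```text
t: 21.8
tcp_pos: [0.519, -0.0718, 0.0471]
ee_rot: [-0.528, -0.47, 0.468, 0.53]
contact_force: [-1.0, 9.1, 6.5]
grip_width: 0.174
```

>>> jog_arm --targets '[{"gripper":1,"dx":-0.03,"dy":0,"dz":0,"yaw":0},{"gripper":1,"dx":-0.06,"dy":0,"dz":0,"yaw":0},{"gripper":1,"dx":-0.09,"dy":0,"dz":0,"yaw":0},{"gripper":1,"dx":-0.12,"dy":0,"dz":0,"yaw":0},{"gripper":1,"dx":-0.15,"dy":0,"dz":0,"yaw":0},{"gripper":1,"dx":-0.18,"dy":0,"dz":0,"yaw":0},{"gripper":1,"dx":-0.21,"dy":0,"dz":0,"yaw":0},{"gripper":1,"dx":-0.24,"dy":0,"dz":0,"yaw":0},{"gripper":1,"dx":-0.27,"dy":0,"dz":0,"yaw":0},{"gripper":1,"dx":-0.3,"dy":0,"dz":0,"yaw":0}]'

```text
t: 22.8
tcp_pos: [0.5178, -0.0811, 0.0471]
ee_rot: [-0.529, -0.469, 0.468, 0.53]
contact_force: [-1.7, 6.9, 8.3]
grip_width: 0.178
```

```bash
python3 -c "
from h import *
go(.5314,.0278,.046,83)
im=robot.get_image('scene')[:,:,::-1];crop(im,310,220,80,60,9,'pics/scene11.png')
"
```

```text
dx 3.66 dy 0.04 dz -0.01 yaw 0.01 t 22.8 [ 0.5178 -0.0811  0.0471] F [-1.7  6.9  8.3] w 15.5
```

View pics/scene11.png

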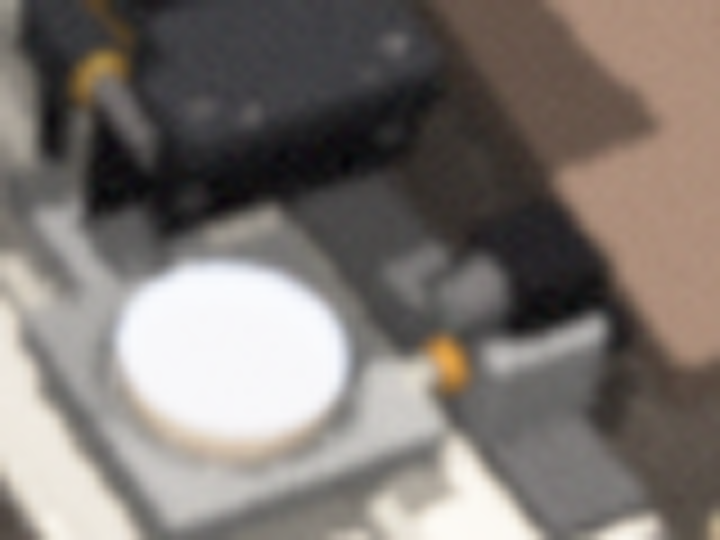

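Now about 110 mm along. The ball, beside the collar at crop (445,362), is on the flat strip, and the dish is level. Smaller steps now.

>>> jog_arm --targets '[{"gripper":1,"dx":-0.02,"dy":0,"dz":0,"yaw":0},{"gripper":1,"dx":-0.04,"dy":0,"dz":0,"yaw":0},{"gripper":1,"dx":-0.06,"dy":0,"dz":0,"yaw":0},{"gripper":1,"dx":-0.08,"dy":0,"dz":0,"yaw":0},{"gripper":1,"dx":-0.1,"dy":0,"dz":0,"yaw":0},{"gripper":1,"dx":-0.12,"dy":0,"dz":0,"yaw":0},{"gripper":1,"dx":-0.14,"dy":0,"dz":0,"yaw":0},{"gripper":1,"dx":-0.16,"dy":0,"dz":0,"yaw":0},{"gripper":1,"dx":-0.16,"dy":0,"dz":0,"yaw":0},{"gripper":1,"dx":-0.16,"dy":0,"dz":0,"yaw":0}]'

```text
t: 23.85
tcp_pos: [0.5172, -0.0863, 0.0471]
ee_rot: [-0.529, -0.469, 0.468, 0.53]
contact_force: [-1.9, 5.5, 7.2]
grip_width: 0.175
```

```bash
python3 -c "
from h import *
go(.5314,.0278,.046,83)"
```

```text
dx 3.83 dy 0.04 dz -0.01 yaw 0.01 t 23.85 [ 0.5172 -0.0863  0.0471] F [-1.9  5.5  7.2] w 15.3
```

>>> jog_arm --targets '[{"gripper":1,"dx":-0.01,"dy":0,"dz":0,"yaw":0},{"gripper":1,"dx":-0.02,"dy":0,"dz":0,"yaw":0},{"gripper":1,"dx":-0.04,"dy":0,"dz":0,"yaw":0},{"gripper":1,"dx":-0.05,"dy":0,"dz":0,"yaw":0},{"gripper":1,"dx":-0.06,"dy":0,"dz":0,"yaw":0},{"gripper":1,"dx":-0.08,"dy":0,"dz":0,"yaw":0},{"gripper":1,"dx":-0.1,"dy":0,"dz":0,"yaw":0},{"gripper":1,"dx":-0.1,"dy":0,"dz":0,"yaw":0},{"gripper":1,"dx":-0.1,"dy":0,"dz":0,"yaw":0},{"gripper":1,"dx":-0.1,"dy":0,"dz":0,"yaw":0}]'

```text
t: 24.85
tcp_pos: [0.5168, -0.0894, 0.0471]
ee_rot: [-0.529, -0.469, 0.468, 0.53]
contact_force: [-2.1, 4.9, 7.2]
grip_width: 0.172
```

>>> jog_arm --targets '[{"gripper":1,"dx":-0.01,"dy":0,"dz":0,"yaw":0},{"gripper":1,"dx":-0.02,"dy":0,"dz":0,"yaw":0},{"gripper":1,"dx":-0.03,"dy":0,"dz":0,"yaw":0},{"gripper":1,"dx":-0.04,"dy":0,"dz":0,"yaw":0},{"gripper":1,"dx":-0.05,"dy":0,"dz":0,"yaw":0},{"gripper":1,"dx":-0.06,"dy":0,"dz":0,"yaw":0},{"gripper":1,"dx":-0.06,"dy":0,"dz":0,"yaw":0},{"gripper":1,"dx":-0.06,"dy":0,"dz":0,"yaw":0},{"gripper":1,"dx":-0.06,"dy":0,"dz":0,"yaw":0},{"gripper":1,"dx":-0.06,"dy":0,"dz":0,"yaw":0}]'

```text
t: 25.85
tcp_pos: [0.5166, -0.091, 0.0471]
ee_rot: [-0.529, -0.469, 0.468, 0.53]
contact_force: [-1.7, 6.2, 7.7]
grip_width: 0.175
```

>>> jog_arm --targets '[{"gripper":1,"dx":-0.01,"dy":0,"dz":0,"yaw":0},{"gripper":1,"dx":-0.02,"dy":0,"dz":0,"yaw":0},{"gripper":1,"dx":-0.03,"dy":0,"dz":0,"yaw":0},{"gripper":1,"dx":-0.04,"dy":0,"dz":0,"yaw":0},{"gripper":1,"dx":-0.05,"dy":0,"dz":0,"yaw":0},{"gripper":1,"dx":-0.05,"dy":0,"dz":0,"yaw":0},{"gripper":1,"dx":-0.05,"dy":0,"dz":0,"yaw":0},{"gripper":1,"dx":-0.05,"dy":0,"dz":0,"yaw":0},{"gripper":1,"dx":-0.05,"dy":0,"dz":0,"yaw":0},{"gripper":1,"dx":-0.05,"dy":0,"dz":0,"yaw":0}]'

```text
t: 26.85
tcp_pos: [0.5163, -0.0928, 0.0471]
ee_rot: [-0.529, -0.469, 0.468, 0.53]
contact_force: [-2.4, 4.2, 7.1]
grip_width: 0.178
```

```bash
python3 -c "
from h import *
go(.5314,.0278,.046,83)
im=robot.get_image('scene')[:,:,::-1];crop(im,310,220,80,60,9,'pics/scene12.png')
"
```

```text
dx 4.05 dy 0.04 dz -0.01 yaw 0.01 t 26.85 [ 0.5163 -0.0928  0.0471] F [-2.4  4.2  7.1] w 15.5
```

View pics/scene12.png

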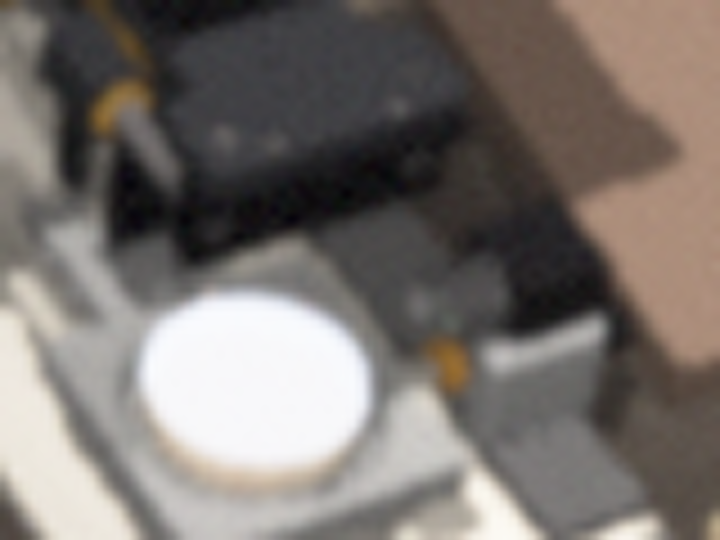

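At 121.5 mm there has been no click yet; the force is still positive, and the dish is level. Continuing.

>>> jog_arm --targets '[{"gripper":1,"dx":-0.01,"dy":0,"dz":0,"yaw":0},{"gripper":1,"dx":-0.02,"dy":0,"dz":0,"yaw":0},{"gripper":1,"dx":-0.03,"dy":0,"dz":0,"yaw":0},{"gripper":1,"dx":-0.04,"dy":0,"dz":0,"yaw":0},{"gripper":1,"dx":-0.04,"dy":0,"dz":0,"yaw":0},{"gripper":1,"dx":-0.04,"dy":0,"dz":0,"yaw":0},{"gripper":1,"dx":-0.04,"dy":0,"dz":0,"yaw":0},{"gripper":1,"dx":-0.04,"dy":0,"dz":0,"yaw":0},{"gripper":1,"dx":-0.04,"dy":0,"dz":0,"yaw":0},{"gripper":1,"dx":-0.04,"dy":0,"dz":0,"yaw":0}]'

```text
t: 27.9
tcp_pos: [0.516, -0.0952, 0.0471]
ee_rot: [-0.529, -0.469, 0.469, 0.53]
contact_force: [-1.0, 1.1, 7.3]
grip_width: 0.177
```

>>> jog_arm --targets '[{"gripper":1,"dx":-0.01,"dy":0,"dz":0,"yaw":0},{"gripper":1,"dx":-0.02,"dy":0,"dz":0,"yaw":0},{"gripper":1,"dx":-0.03,"dy":0,"dz":0,"yaw":0},{"gripper":1,"dx":-0.04,"dy":0,"dz":0,"yaw":0},{"gripper":1,"dx":-0.04,"dy":0,"dz":0,"yaw":0},{"gripper":1,"dx":-0.04,"dy":0,"dz":0,"yaw":0},{"gripper":1,"dx":-0.04,"dy":0,"dz":0,"yaw":0},{"gripper":1,"dx":-0.04,"dy":0,"dz":0,"yaw":0},{"gripper":1,"dx":-0.04,"dy":0,"dz":0,"yaw":0},{"gripper":1,"dx":-0.04,"dy":0,"dz":0,"yaw":0}]'

```text
t: 28.9
tcp_pos: [0.5158, -0.097, 0.0471]
ee_rot: [-0.53, -0.468, 0.469, 0.53]
contact_force: [-2.0, -0.6, 7.0]
grip_width: 0.174
```

>>> jog_arm --targets '[{"gripper":1,"dx":-0.01,"dy":0,"dz":0,"yaw":0},{"gripper":1,"dx":-0.02,"dy":0,"dz":0,"yaw":0},{"gripper":1,"dx":-0.02,"dy":0,"dz":0,"yaw":0},{"gripper":1,"dx":-0.02,"dy":0,"dz":0,"yaw":0},{"gripper":1,"dx":-0.02,"dy":0,"dz":0,"yaw":0},{"gripper":1,"dx":-0.02,"dy":0,"dz":0,"yaw":0},{"gripper":1,"dx":-0.02,"dy":0,"dz":0,"yaw":0},{"gripper":1,"dx":-0.02,"dy":0,"dz":0,"yaw":0},{"gripper":1,"dx":-0.02,"dy":0,"dz":0,"yaw":0},{"gripper":1,"dx":-0.02,"dy":0,"dz":0,"yaw":0}]'

```text
t: 29.9
tcp_pos: [0.5157, -0.0977, 0.0471]
ee_rot: [-0.53, -0.468, 0.469, 0.53]
contact_force: [-2.1, -0.2, 7.0]
grip_width: 0.175
```

```bash
python3 -c "
from h import *
go(.5314,.0278,.046,83)
im=robot.get_image('scene')[:,:,::-1];crop(im,310,220,80,60,9,'pics/scene13.png')
"
```

```text
dx 4.21 dy 0.03 dz -0.01 yaw -0.00 t 29.9 [ 0.5157 -0.0977  0.0471] F [-2.1 -0.2  7. ] w 15.2
```

View pics/scene13.png

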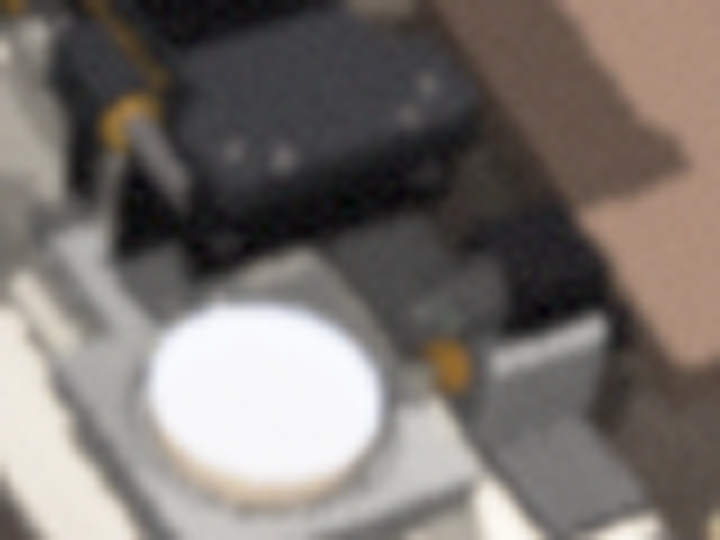

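At 126.4 mm the push has dropped from about +5 N to about 0. The ball is being drawn in, and the dish is level at crop (265,395). I'll continue in 0.6 mm steps until it resists.

>>> jog_arm --targets '[{"gripper":1,"dx":-0.01,"dy":0,"dz":0,"yaw":0},{"gripper":1,"dx":-0.02,"dy":0,"dz":0,"yaw":0},{"gripper":1,"dx":-0.02,"dy":0,"dz":0,"yaw":0},{"gripper":1,"dx":-0.02,"dy":0,"dz":0,"yaw":0},{"gripper":1,"dx":-0.02,"dy":0,"dz":0,"yaw":0},{"gripper":1,"dx":-0.02,"dy":0,"dz":0,"yaw":0},{"gripper":1,"dx":-0.02,"dy":0,"dz":0,"yaw":0},{"gripper":1,"dx":-0.02,"dy":0,"dz":0,"yaw":0},{"gripper":1,"dx":-0.02,"dy":0,"dz":0,"yaw":0},{"gripper":1,"dx":-0.02,"dy":0,"dz":0,"yaw":0}]'

```text
t: 30.95
tcp_pos: [0.5157, -0.098, 0.0471]
ee_rot: [-0.53, -0.468, 0.468, 0.53]
contact_force: [-2.2, 0.3, 6.8]
grip_width: 0.178
```

>>> jog_arm --targets '[{"gripper":1,"dx":-0.01,"dy":0,"dz":0,"yaw":0},{"gripper":1,"dx":-0.02,"dy":0,"dz":0,"yaw":0},{"gripper":1,"dx":-0.02,"dy":0,"dz":0,"yaw":0},{"gripper":1,"dx":-0.02,"dy":0,"dz":0,"yaw":0},{"gripper":1,"dx":-0.02,"dy":0,"dz":0,"yaw":0},{"gripper":1,"dx":-0.02,"dy":0,"dz":0,"yaw":0},{"gripper":1,"dx":-0.02,"dy":0,"dz":0,"yaw":0},{"gripper":1,"dx":-0.02,"dy":0,"dz":0,"yaw":0},{"gripper":1,"dx":-0.02,"dy":0,"dz":0,"yaw":0},{"gripper":1,"dx":-0.02,"dy":0,"dz":0,"yaw":0}]'

```text
t: 31.95
tcp_pos: [0.5157, -0.0982, 0.0471]
ee_rot: [-0.529, -0.469, 0.468, 0.53]
contact_force: [-2.9, 1.9, 7.3]
grip_width: 0.177
```

```bash
python3 -c "
from h import *
go(.5314,.0278,.046,83)
print(robot.get_state()['contact_force'].round(2))
im=robot.get_image('scene')[:,:,::-1];cv2.imwrite('pics/scene14.png',im)
m=(im.min(2)>205).astype(np.uint8);m[:235]=0;m[290:]=0;m[:,:320]=0;m[:,356:]=0
k,l,st,c=cv2.connectedComponentsWithStats(m);i=1+st[1:,4].argmax();print(c[i],st[i]);p=onz('scene',*c[i],.052)
print(p)
"
```

```text
dx 4.23 dy 0.04 dz -0.01 yaw -0.00 t 31.95 [ 0.5157 -0.0982  0.0471] F [-2.9  1.9  7.3] w 15.4
[-2.85  1.94  7.31]
[338.97964377 263.56997455] [327 254  25  20 393]
[ 0.50292163 -0.17224194  0.052     ]
```

The last 1.2 mm of command moved the knob only 0.5 mm while the force rose, so the ball looks seated. I'll ease back slightly to confirm it holds both ways and to unload it.

>>> jog_arm --targets '[{"gripper":1,"dx":0.01,"dy":0,"dz":0,"yaw":0},{"gripper":1,"dx":0.02,"dy":0,"dz":0,"yaw":0},{"gripper":1,"dx":0.03,"dy":0,"dz":0,"yaw":0},{"gripper":1,"dx":0.03,"dy":0,"dz":0,"yaw":0},{"gripper":1,"dx":0.03,"dy":0,"dz":0,"yaw":0},{"gripper":1,"dx":0.03,"dy":0,"dz":0,"yaw":0},{"gripper":1,"dx":0.03,"dy":0,"dz":0,"yaw":0},{"gripper":1,"dx":0.03,"dy":0,"dz":0,"yaw":0},{"gripper":1,"dx":0.03,"dy":0,"dz":0,"yaw":0},{"gripper":1,"dx":0.03,"dy":0,"dz":0,"yaw":0}]'

```text
t: 33.0
tcp_pos: [0.5157, -0.0981, 0.0471]
ee_rot: [-0.53, -0.468, 0.469, 0.53]
contact_force: [-3.0, -0.8, 7.8]
grip_width: 0.174
```

It is locked both ways: backing off 0.9 mm moved it 0.1 mm with a 2.7 N change. I'm returning to a neutral hold and making the final look.

>>> jog_arm --targets '[{"gripper":1,"dx":-0.01,"dy":0,"dz":0,"yaw":0},{"gripper":1,"dx":-0.015,"dy":0,"dz":0,"yaw":0},{"gripper":1,"dx":-0.015,"dy":0,"dz":0,"yaw":0},{"gripper":1,"dx":-0.015,"dy":0,"dz":0,"yaw":0},{"gripper":1,"dx":-0.015,"dy":0,"dz":0,"yaw":0},{"gripper":1,"dx":-0.015,"dy":0,"dz":0,"yaw":0},{"gripper":1,"dx":-0.015,"dy":0,"dz":0,"yaw":0},{"gripper":1,"dx":-0.015,"dy":0,"dz":0,"yaw":0},{"gripper":1,"dx":-0.015,"dy":0,"dz":0,"yaw":0},{"gripper":1,"dx":-0.015,"dy":0,"dz":0,"yaw":0}]'

```text
t: 34.0
tcp_pos: [0.5157, -0.0981, 0.0471]
ee_rot: [-0.53, -0.468, 0.468, 0.53]
contact_force: [-1.9, 0.3, 7.0]
grip_width: 0.178
```

```bash
python3 -c "
from h import *
go(.5314,.0278,.046,83)
im=robot.get_image('scene')[:,:,::-1];crop(im,200,150,200,150,4,'pics/scene15.png')
im=robot.get_image('scene')[:,:,::-1];crop(im,310,220,80,60,9,'pics/scene16.png')
"
```

```text
dx 4.23 dy 0.04 dz -0.01 yaw -0.00 t 34.0 [ 0.5157 -0.0981  0.0471] F [-1.9  0.3  7. ] w 15.4
```

View pics/scene15.png

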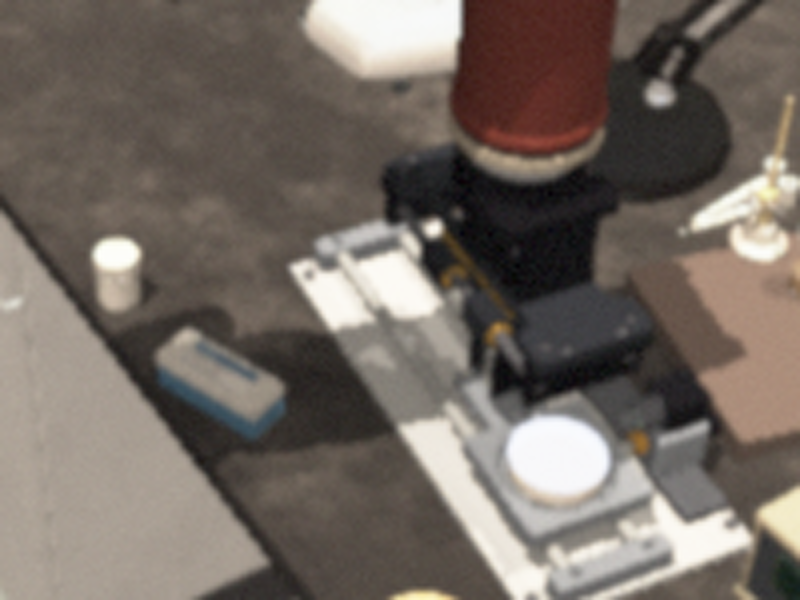

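View pics/scene16.png

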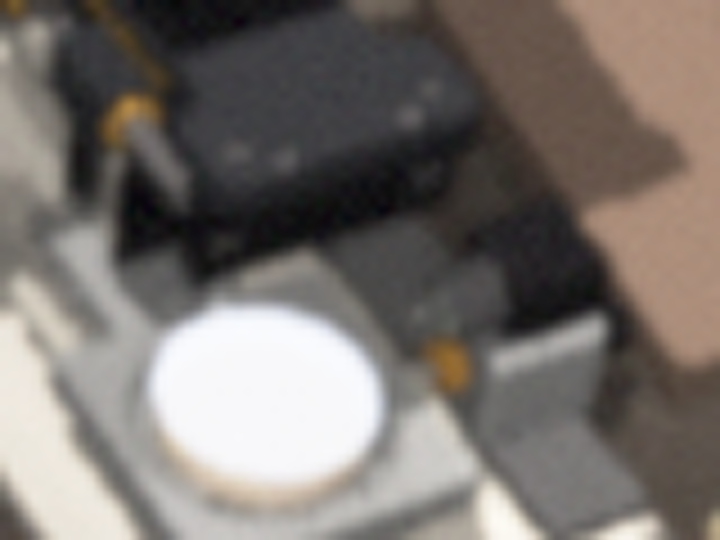

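The carriage edge is at the ball, beside the collar at (447,365), and it is short of the rail's end block. The dish is level at (265,400), and the canister and carton are where they were. Handing in.

```bash
python3 -c "
from plant import robot
print(robot.hand_in())"
```

```text
the job is handed in; nothing more can be done
None
```

I set the dish in the recess while the carriage was still at the loading end and pressed it down with about 24 N. I then took the knob and slid the carriage about 126.7 mm until the ball seated in the notch. I handed in at about 34 s, still holding the knob.

- **Dish:** the fingers met its top at 52 mm, which is the fully-home height. It looked level in the last picture.
- **Notch:** the push needed fell from about +5 N to 0 as the ball was drawn in, then the carriage held. Moving the command 0.6 mm forward and 0.9 mm back shifted the knob by only 0.1–0.2 mm, with force changes of 1.6 N and 2.7 N. The last along-rail force was about 0.3 N.
- **Bystanders:** the canister and carton were where they started. I did not clearly check the tape and dropper in the final picture, but the arm's path kept clear of them.

Two readings did not fully agree:
- **Notch position:** my camera estimate was about 124 mm of travel, so the notch came about 3 mm further on. I went by the felt force.
- **Force readings:** while holding the knob there was a steady upward reading of about 7 N. On the ramp and flat strip the push was 4–9 N, more than the roughly 3 N I expected.

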